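Count along the soap rack and slide the soap into the third gap

ROBOT

A 6-joint arm with a two-finger parallel gripper is mounted at the origin on the work surface. World frame = base frame: x ahead of the robot, y to its left, z up, the work surface at z = 0. Lengths are in m, angles in rad, forces in N, time in s.
With the tool pointing down it reaches from about 0.425 to 0.95 m from the base axis. Payload 3.5 kg.
Tool frame: the origin (TCP) lies on the centre line of the jaws, within the pads' length; the fingertips stand 11 mm ahead of it and the grasp point (between the pads) lies 8 mm behind it; y points along the fingers, x is the direction in which the jaws open and shut, and the axes are right-handed (so a half turn about y gives the same grasp; the last joint's range is limited). The gripper opens to 85 mm and grips with 20 to 120 N. Pads are 22 mm wide; open, the fingers measure 114 mm over their backs; the gripper's body (76 mm by 85 mm) begins 54 mm behind the grasp point. The pads swing forward as they close: fully open they stand 13 mm farther back than shut.
Start: joints at [-1.332, 0.286, 1.577, -0, 1.279, -0.15], TCP at [0.256, -0.625, 0.204] pointing down, gripper open.
Joint ranges: [-2.77, 2.77], [-0.9, 2.22], [0.21, 2.48], [-1.53, 4.67], [0.24, 2.81], [-2.84, 2.84]. Speed limits (rad/s): [2.79, 2.79, 3.14, 3.14, 3.14, 3.14].

INTERFACE

Orientations are given as a unit quaternion [x, y, z, w].
In Python, from plant import get_state, read_camera, sign_off gives the robot as it stands.
- The arm moves only by the shell command python3 -m inch 'ROWS' [FORCE]. ROWS is JSON, a list of rows, each an object of numbers: "ax", "ay", "az": the turn, a rotation vector about the tool's x, y, z in rad; "x", "y", "z": the shift along the tool's x, y, z in mm; "hand": the closure, from -1 (fully open) to 1 (shut). In form: [{"ax": .., "ay": .., "az": .., "x": .., "y": .., "z": .., "hand": ..}, ...]. A call has 1 to 5 rows; each row shifts and turns the commanded pose from where the row before left it, along the tool's axes as they then stand; what a row does not reach is not made up. A row lasts 1/12 s, in which the tool goes at most 41.7 mm and 7.16 degrees, less where a joint would pass 70% of its speed; a pose out of reach is approached as far as the arm can. A call with a gripper value outside its range is refused whole. The fingers move at their own pace and stop on an object; FORCE is the grip in N (left out, the last holds). Time passes only in rows, so rows that do not move let the fingers close. It gives the time, the measured TCP pose, the force and the opening at its end, in the units of the state.
- get_state(): the state, without advancing time (a new reading comes with each control period).
- read_camera(name): name is "side" or "top" or "wrist"; returns a dict with "img" (420x560x3 uint8, red, green, blue), "fov_y" (degrees; the focal length in pixels is half the picture's height over the tangent of half this angle, whatever the lens; pixels are square), "cx", "cy" (the principal point, pixels), "T" (4x4, takes a point from camera to world coordinates); the wrist camera has in their place "T_tool_cam" (4x4, takes a point from camera to tool coordinates, whose origin is the TCP and whose axes are the tool frame's). Camera axes: x right, y down, z forward; pixel columns grow to the right and rows downward; lengths in m; the calibration is good to about 2 mm. A picture is of the moment at which its call begins: read the wrist's pose just before it. There is no depth.
- sign_off(): hands the job in, once; it reports no verdict.
The state is a dict: "time": time; "qpos": joint angles; "dq": joint speeds; "joint_efforts": joint torques, N m; "eef_pos": TCP position; "tcp_rot": TCP orientation; "contact_force": force on the tool from outside, world axes, zero at the start; "wrist_torque": the same for the moment, N m; "opening": opening from 0.0 (shut) to 1.0 (fully open).
Only numpy, scipy, OpenCV 4.12 (cv2) and the standard library are available. Lean on these libraries where they do the work, as an engineer would, in place of code of your own. Each camera call takes 0.05 s, during which the arm holds its last target. There are 200 camera calls.

TASK

With the fingers shut together, count off the gaps along the soap rack's top rail by touch, starting at the end where the hanger hook stands: press the fingertips on the rail over the middle of the first, then the second, then the third gap. Then push the bar of soap along the plank, without ever lifting it or tipping it up, lengthways into that third gap from the hook until it is fully home against the bar at the back of the rack. Leave the bottle, the cup and the brush undisturbed.

Things in the scene. Friction and masses are not known exactly. Their poses are not given: they have to be found in the camera images.
- plank: dark hardwood plank, 200 (x) x 700 (y) x 20 mm, fixed on low steel brackets; everything stands on it. Origin on its level top face (z = 70 mm), 150 mm behind its front edge (towards the robot), 50 mm before its back edge, midway along its length. x points across it, away from the robot; y along it. Its place and yaw vary.
- rack: stainless wire soap rack fixed on the plank, parallel to it, like a toast rack: seven upright wire hoops (5 mm wire) at y = -138, -92, -46, 0, 46, 92, 138 mm make six gaps 41 mm clear, centred at y = -115, -69, -23, 23, 69, 115 mm, open towards the robot (-x). Origin at plank-top height below its middle; z up, x into the gaps. Third gap: y = +23 mm if the hook is at the +y end, else -23 mm.
- rack_mouth (a point): point at the hoops' front ends, where the gaps begin: rack frame x = -28, y = 0, z = 13 mm, on the middle hoop. The hoops are 32 mm high here, rising to 44 mm at the back. There are no floor wires: the soap slides on the plank.
- rack_stop (a point): point on the front side of the wire bar that closes all gaps at the back: rack frame x = 32, y = 0, z = 13 mm, on the middle hoop. The soap is fully home when its far end rests on this bar: its centre is then at rack x = 0 and its near end stands out 4 mm before the hoops, so that fingers need not enter the gap.
- rail: the rack's flat, rigid steel top rail, 16 (x) x 284 (y) x 6 mm, along the back of the rack over all six gaps. Origin at its centre: rack frame x = 30, y = 0, z = 47 mm; its top is 50 mm above the plank (z = 120 mm). A touch counts when the shut fingers' tips press on it within 19 mm, along the rail, of the gap's centre.
- soap: loose cream bar of hard soap, 64 (its x) x 32 (its y) x 26 mm (z), rounded edges, about 60 g, lying flat on the plank in front of the rack, its long side roughly across the plank (within 0.25 rad of the rack's x). Origin at the centre of its underside.
- hook: small aluminium hanger hook, 79 mm high, on a 36 mm square foot fixed to the plank beyond one end of the rack, about 210 mm from the plank's middle; the counting starts at its end. Origin at the centre of its foot's underside. It changes ends with the bottle.
- bottle: small glass bottle with a metal screw cap, 40 mm across, 75 mm high, standing loose beyond the other end of the rack. Origin at the centre of its underside. Leave alone.
- cup: purple plastic cup, 68 mm across the rim, 80 mm high, standing loose near one end of the plank, farther out than the hook or bottle. Origin at the centre of its underside. Leave alone.
- brush: wooden nail brush, 85 x 36 x 34 mm, lying loose bristles down near the other end of the plank. Origin at the centre of its underside. Leave alone.
Not all that is in view belongs to the job. What is shaped like the soap but purple or yellow is not meant.

How it is judged:
On the way, in this order (a step that is already met when the one before it is completed fails the run):
1. the fingertip touches the rail over the first gap from the hook (contact force between the fingers and rail above 0.3 N and ((y of hook in the frame of rack above 0 m and y of the grasp point in the frame of rack between 0.096 and 0.134 m) or (y of hook in the frame of rack below 0 m and y of the grasp point in the frame of rack between -0.134 and -0.096 m))), for 0.04 s.
2. the fingertip touches the rail over the second gap from the hook (contact force between the fingers and rail above 0.3 N and ((y of hook in the frame of rack above 0 m and y of the grasp point in the frame of rack between 0.05 and 0.088 m) or (y of hook in the frame of rack below 0 m and y of the grasp point in the frame of rack between -0.088 and -0.05 m))), for 0.04 s.
3. the fingertip touches the rail over the third gap from the hook (contact force between the fingers and rail above 0.3 N and ((y of hook in the frame of rack above 0 m and y of the grasp point in the frame of rack between 0.004 and 0.042 m) or (y of hook in the frame of rack below 0 m and y of the grasp point in the frame of rack between -0.042 and -0.004 m))), for 0.04 s.
4. the soap is fully home in the third gap (x of soap in the frame of rack between -0.007 and 0.006 m and z of soap in the frame of rack between -0.004 and 0.004 m and ((y of hook in the frame of rack above 0 m and y of soap in the frame of rack between 0.014 and 0.032 m) or (y of hook in the frame of rack below 0 m and y of soap in the frame of rack between -0.032 and -0.014 m)) and angle between the x axis of soap and the x axis of rack, either way round below 0.2 rad and angle between soap's own z axis and vertical below 0.1 rad), for 0.2 s.
At the end, for the whole second after the job is handed in: the soap lies flat on the plank and still, in the third gap from the hook: within 7 mm of fully home, within 9 mm of the gap's middle, within 0.2 rad of the gap's direction; bottle, cup and brush within 15 mm of where they stood (all of step 4 and linear speed of soap below 0.01 m/s and distance of each of bottle, cup, brush from where it was at the start of the episode below 0.015 m); the robot touches nothing.
It fails at once if the soap is lifted off the plank or tipped (z of soap in the frame of rack above 0.012 m or angle between soap's own z axis and vertical above 0.35 rad).
It fails at once if the soap is pushed off the plank (z of soap in the frame of rack below -0.02 m).
It fails at once if bottle, cup or brush is shoved or knocked over (distance of any of bottle, cup, brush from where it was at the start of the episode above 0.02 m or angle between any of bottle, cup, brush's own z axis and vertical above 0.4 rad).
It also fails if it takes over 69 s, if anything falls off the work surface, if the arm or the gripper's body presses on something with over 40 N, if the wrist force passes 120 N, or if a joint passes its speed limit or range.

## Working session

There is one attempt and no reset: what is moved stays moved. The work goes in short steps, Python scripts to look and compute and a shell command to move; the robot and the scene stay as the last step left them, time stands still between calls to the robot, and variables do not carry over. Pictures are saved under pics/ and viewed, about 8 in all and at most 12, crops included, and the job is handed in when it is done.

```bash
mkdir -p pics; ls; python3 - <<'E'
from plant import *
import cv2
s=get_state();print(s)
for n in ("top","side"):
    c=read_camera(n);cv2.imwrite(f"pics/{n}0.png",c["img"][:,:,::-1]);print(n,c["fov_y"],c["cx"],c["cy"],c["T"])
c=read_camera("wrist");print(c["fov_y"],c["T_tool_cam"])
E
```

```text
pics
{'time': 0.0, 'qpos': array([-1.33200752e+00,  2.87200049e-01,  1.57817542e+00,  2.25625663e-05,
        1.27858915e+00, -1.49998022e-01]), 'dq': array([ 0.0009881 ,  0.00066272, -0.00051276, -0.00043093,  0.0020338 ,
       -0.00098141]), 'joint_efforts': array([ 7.83209234e-04, -4.05972326e+01, -2.92629361e+01, -6.27047666e-05,
        5.78678344e-03, -8.12426691e-06]), 'eef_pos': array([ 0.255732  , -0.6239047 ,  0.20212518]), 'tcp_rot': array([-0.58659479,  0.39461202, -0.39338488,  0.58773824]), 'contact_force': array([0.32570684, 0.27619563, 0.52212126]), 'wrist_torque': array([ 0.01916581, -0.02534569,  0.02609141]), 'opening': 1.0008539876846063}
top 52.50574196368045 282.3397862238355 208.5041603383946 [[ 0.02854018 -0.99792118  0.05778218  0.43982129]
 [-0.99921015 -0.03008055 -0.02596612  0.03559814]
 [ 0.02765026 -0.05699546 -0.99799147  0.95243396]
 [ 0.          0.          0.          1.        ]]
side 53.043567699413195 279.93789130968406 211.11865443138115 [[-0.91932733 -0.2729328   0.28345185  0.22538764]
 [-0.39298061  0.67359977 -0.62596293  0.67972662]
 [-0.02008729 -0.68685591 -0.72651598  0.83067902]
 [ 0.          0.          0.          1.        ]]
69.96561947448917 [[ 9.99999873e-01  5.01506775e-04  4.63420551e-05 -1.72315488e-04]
 [ 1.15671281e-04 -3.18248683e-01  9.48007259e-01 -1.70985180e-01]
 [ 4.90180361e-04 -9.48007133e-01 -3.18248701e-01  8.07343139e-02]
 [ 0.00000000e+00  0.00000000e+00  0.00000000e+00  1.00000000e+00]]
```

View pics/top0.png

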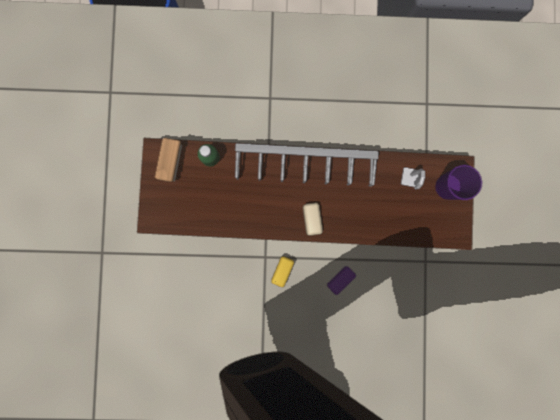

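View pics/side0.png

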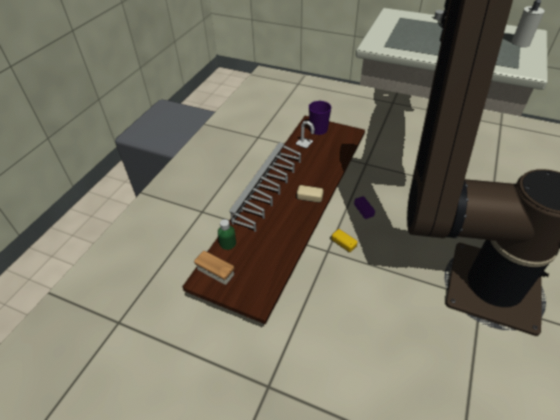

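Top view: hook foot at (412,177), right = −y end; bottle (207,154) at +y; rail from about (236,148) to (378,155); soap at (313,218). The side view agrees. Third gap is rack y = −23.

```bash
cat > h.py <<'E'
import numpy as np, cv2
from plant import *
from scipy.spatial.transform import Rotation as R
def wristT(c,s):
    T=np.eye(4);T[:3,:3]=R.from_quat(s["tcp_rot"]).as_matrix();T[:3,3]=s["eef_pos"];return T@c["T_tool_cam"]
def cast(c,uv,z,T=None):
    T=c["T"] if T is None else T
    uv=np.atleast_2d(uv).astype(float);f=c["img"].shape[0]/2/np.tan(np.radians(c["fov_y"])/2)
    d=np.c_[(uv[:,0]-c["cx"])/f,(uv[:,1]-c["cy"])/f,np.ones(len(uv))]@T[:3,:3].T
    return T[:3,3]+d*((z-T[2,3])/d[:,2])[:,None]
def big(m,roi=None):
    m=m.astype(np.uint8)
    if roi: k=np.zeros_like(m);k[roi[1]:roi[3],roi[0]:roi[2]]=1;m=m*k
    cs,_=cv2.findContours(m,0,cv2.CHAIN_APPROX_NONE)
    return max(cs,key=cv2.contourArea)
E
python3 - <<'E'
from h import *
np.set_printoptions(precision=4,suppress=True)
c=read_camera("top");hsv=cv2.cvtColor(c["img"],cv2.COLOR_RGB2HSV);H,S,V=[hsv[...,i].astype(int) for i in range(3)]
for p in [(300,151),(313,218),(250,200),(412,177),(240,165)]: print(p,hsv[p[1],p[0]])
def rect(n,m,roi,z):
    k=big(m,roi);P=cast(c,k[:,0],z)[:,:2].astype(np.float32)
    r=cv2.minAreaRect(P);print(n,len(k),r,"\n",cv2.boxPoints(r));return r
rect("soap",(V>130)&(S<120),(285,195,345,242),.096)
rect("rail",(V>90)&(S<60),(232,142,382,160),.120)
rect("plank",(S>90)&(V<110),(125,130,490,252),.070)
rect("hookfoot",(V>120)&(S<60),(396,160,430,195),.073)
E
```

```text
(300, 151) [150   2 158]
(313, 218) [ 20  52 214]
(250, 200) [  9 137  91]
(412, 177) [150   4 192]
(240, 165) [ 10 107  57]
soap 83 ((0.47044676542282104, -0.047625936567783356), (0.062117185443639755, 0.0309145450592041), 9.612543106079102) 
 [[ 0.4372 -0.0376]
 [ 0.4424 -0.0681]
 [ 0.5037 -0.0577]
 [ 0.4985 -0.0272]]
rail 345 ((0.6032737493515015, -0.031146079301834106), (0.03180457651615143, 0.2831723690032959), 1.9125795364379883) 
 [[ 0.5827  0.1098]
 [ 0.5921 -0.1732]
 [ 0.6239 -0.1721]
 [ 0.6144  0.1109]]
plank 1354 ((0.5234491229057312, -0.04778972268104553), (0.7093448042869568, 0.19822071492671967), 88.79731750488281) 
 [[ 0.4169 -0.4003]
 [ 0.6151 -0.4045]
 [ 0.63    0.3047]
 [ 0.4318  0.3089]]
hookfoot 62 ((0.5656185150146484, -0.2513611316680908), (0.03237719088792801, 0.03736988827586174), 80.54027557373047) 
 [[ 0.5445 -0.2643]
 [ 0.5814 -0.2704]
 [ 0.5867 -0.2385]
 [ 0.5498 -0.2323]]
```

```bash
python3 - <<'E'
from h import *
np.set_printoptions(precision=4,suppress=True)
c=read_camera("top");hsv=cv2.cvtColor(c["img"],cv2.COLOR_RGB2HSV);H,S,V=[hsv[...,i].astype(int) for i in range(3)]
m=(V>90)&(S<60)
def fit(n,uv,z):
    P=cast(c,uv,z);a,b=np.polyfit(P[:,1],P[:,0],1);print(n,"x=%.4f%+.4f y"%(b,a),"res",np.std(P[:,0]-a*P[:,1]-b))
# rail run per column
ru=[];rl=[]
for u in range(240,376):
    col=m[135:165,u]; 
    # start from rail: search rows where bright with plank dark above
    r=np.flatnonzero(col)+135; r=r[(r>141+(u-236)*.05)]
    if len(r)==0: continue
    runs=np.split(r,np.flatnonzero(np.diff(r)>1)+1);k=runs[0];
    if 3<=len(k)<=9: ru.append((u,k[0]-.5));rl.append((u,k[-1]+.5))
print(len(ru));fit("rail back",ru,.12);fit("rail front",rl,.12)
w=(S>90)&(V<110)
f=[(u,np.flatnonzero(w[205:260,u])[-1]+205.5) for u in range(160,260)]
fit("plank front",f,.07)
b=[(u,np.flatnonzero(w[120:150,u])[0]+119.5) for u in range(215,235)]
print(V[130:165,300],S[130:165,300])
k=big(m,(232,142,382,160))[:,0]
for u in (k[:,0].min()-.5,k[:,0].max()+.5): print("end",cast(c,[(u,148 if u<300 else 155)],.12))
# soap line
kk=big((V>130)&(S<120),(285,195,345,242));M=cv2.moments(kk);print("soap c",cast(c,[(M['m10']/M['m00'],M['m01']/M['m00'])],.09))
E
```

```text
105
rail back x=0.6129+0.0227 y res 0.0006235300690458199
rail front x=0.5953+0.0233 y res 0.000648880643089402
plank front x=0.4270+0.0216 y res 0.0005931947499955558
[175 175 173 173 173 175 175 175 175 175 165 114  83  86  86  78  86 133
 151 152 157 159 161 158 137  92  77  80  79  81  82  80  85  87  90] [ 29  31  29  29  28  28  26  29  29  28  31  29  34  30  33  33  15   2
   2   2   2   2   5   2   4  53 126 118 132 123 121 131 129 132 127]
end [[0.6044 0.1115 0.12  ]]
end [[ 0.6001 -0.174   0.12  ]]
soap c [[ 0.4705 -0.0482  0.09  ]]
```

```bash
cat > go.py <<'E'
import sys
from h import *
np.set_printoptions(precision=4,suppress=True)
O=np.array([.5734,-.0306]);yaw=-.0225
def w(xr,yr): 
    c,s=np.cos(yaw),np.sin(yaw);return O+np.array([c*xr-s*yr,s*xr+c*yr])
def rk(p): 
    c,s=np.cos(yaw),np.sin(yaw);d=np.asarray(p)[:2]-O;return np.array([c*d[0]+s*d[1],-s*d[0]+c*d[1]])
def plan(xr,yr,z,dy=0.):
    s=get_state();Rn=R.from_quat(s["tcp_rot"]);p=np.r_[w(xr,yr),z]
    a=yaw+dy;Y=np.array([-np.sin(a),np.cos(a),0])
    if Rn.as_matrix()[:,0]@Y<0: Y=-Y
    D=np.array([0,0,-1.]);G=R.from_matrix(np.c_[Y,D,np.cross(Y,D)])
    print("t",s["time"],"pos",s["eef_pos"],"rack",rk(s["eef_pos"]),"F",s["contact_force"],"open",round(s["opening"],3))
    print("turn",(Rn.inv()*G).as_rotvec(),"shift now-axes mm",Rn.inv().apply(p-s["eef_pos"])*1e3,"shift goal-axes mm",G.inv().apply(p-s["eef_pos"])*1e3)
    print("tool axes\n",Rn.as_matrix())
if __name__=="__main__": plan(*map(float,sys.argv[1:]))
E
python3 go.py .03 -.115 .19
```

```text
t 0.25 pos [ 0.2558 -0.6242  0.2028] rack [-0.3041 -0.6006] F [-0.148   0.8723 -1.1037] open 1.002
turn [ 0.      0.4113 -0.0012] shift now-axes mm [-311.5251   13.2906  500.4196] shift goal-axes mm [-485.6411   12.8372  334.1141]
tool axes
 [[ 0.3791 -0.0003  0.9253]
 [-0.9253  0.0011  0.3791]
 [-0.0011 -1.      0.0002]]
```

```bash
python3 -m inch '[{"ay":0.103,"hand":1},{"ay":0.103,"hand":1},{"ay":0.103,"hand":1},{"ay":0.102,"hand":1},{"x":-20,"z":10,"hand":1}]' 20
python3 -m inch '[{"x":-31,"z":20,"hand":1},{"x":-31,"z":20,"hand":1},{"x":-31,"z":20,"hand":1},{"x":-31,"z":20,"hand":1},{"x":-31,"z":20,"hand":1}]'
python3 -m inch '[{"x":-31,"z":22,"hand":1},{"x":-31,"z":22,"hand":1},{"x":-31,"z":22,"hand":1},{"x":-31,"z":22,"hand":1},{"x":-31,"z":22,"hand":1}]'
python3 -m inch '[{"x":-31,"z":22,"hand":1},{"x":-31,"z":22,"hand":1},{"x":-31,"z":22,"hand":1},{"x":-31,"z":22,"hand":1},{"x":-30,"z":22,"hand":1}]'
python3 -m inch '[{"hand":1},{"hand":1},{"hand":1}]'
python3 go.py .03 -.115 .145
python3 - <<'E'
from h import *
s=get_state();c=read_camera("wrist");cv2.imwrite("pics/w1.png",c["img"][:,:,::-1])
E
```

```text
t 0.25 pos [ 0.2558 -0.6242  0.2028] rack [-0.3041 -0.6006] F [-0.148   0.8723 -1.1037] open 1.002
turn [ 0.      0.4113 -0.0012] shift now-axes mm [-311.4734   58.2906  500.411 ] shift goal-axes mm [-485.6411   57.8372  334.1141]
tool axes
 [[ 0.3791 -0.0003  0.9253]
 [-0.9253  0.0011  0.3791]
 [-0.0011 -1.      0.0002]]validation failed for argument at $[0]...
validation failed for argument at $[0]...
validation failed for argument at $[0]...
validation failed for argument at $[0]...
validation failed for argument at $[0]...
```

View pics/w1.png

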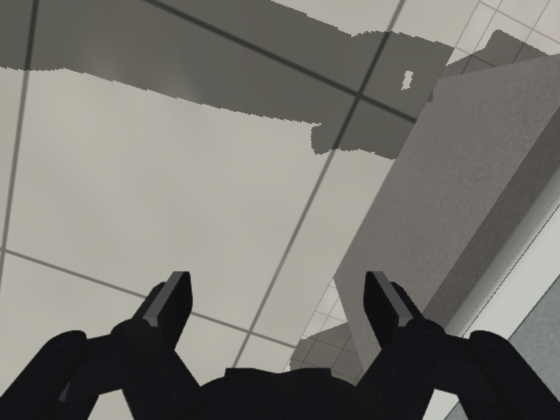

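The calls were refused because every row needs all its keys, so the arm hasn't moved. This view is still from the start pose: floor and open fingers.

```bash
python3 -m inch '[{"ax":0,"ay":0.103,"az":0,"x":0,"y":0,"z":0,"hand":1},{"ax":0,"ay":0.103,"az":0,"x":0,"y":0,"z":0,"hand":1},{"ax":0,"ay":0.103,"az":0,"x":0,"y":0,"z":0,"hand":1},{"ax":0,"ay":0.102,"az":0,"x":0,"y":0,"z":0,"hand":1},{"ax":0,"ay":0,"az":0,"x":-20,"y":0,"z":10,"hand":1}]' 20; python3 go.py .03 -.115 .19
```

```text
time: 0.72
eef_pos: [0.2646, -0.607, 0.2033]
tcp_rot: [0.493, -0.507, 0.507, -0.492]
contact_force: [-0.0, 0.2, -0.3]
opening: 0.302
t 0.7167 pos [ 0.2646 -0.607   0.2033] rack [-0.2958 -0.5832] F [-0.0423  0.1957 -0.2808] open 0.302
turn [ 0.0008 -0.0061  0.0018] shift now-axes mm [-470.1562   12.23    322.9156] shift goal-axes mm [-468.1658   13.3056  325.7524]
tool axes
 [[-0.0286 -0.0008  0.9996]
 [-0.9996 -0.0017 -0.0286]
 [ 0.0018 -1.     -0.0008]]
```

```bash
python3 -m inch '[{"ax":0,"ay":0,"az":0,"x":-31,"y":0,"z":21,"hand":1},{"ax":0,"ay":0,"az":0,"x":-31,"y":0,"z":21,"hand":1},{"ax":0,"ay":0,"az":0,"x":-31,"y":0,"z":21,"hand":1},{"ax":0,"ay":0,"az":0,"x":-31,"y":0,"z":21,"hand":1},{"ax":0,"ay":0,"az":0,"x":-31,"y":0,"z":21,"hand":1}]'
python3 -m inch '[{"ax":0,"ay":0,"az":0,"x":-31,"y":0,"z":22,"hand":1},{"ax":0,"ay":0,"az":0,"x":-31,"y":0,"z":22,"hand":1},{"ax":0,"ay":0,"az":0,"x":-31,"y":0,"z":22,"hand":1},{"ax":0,"ay":0,"az":0,"x":-31,"y":0,"z":22,"hand":1},{"ax":0,"ay":0,"az":0,"x":-31,"y":0,"z":22,"hand":1}]'
python3 -m inch '[{"ax":0,"ay":0,"az":0,"x":-31,"y":0,"z":22,"hand":1},{"ax":0,"ay":0,"az":0,"x":-31,"y":0,"z":22,"hand":1},{"ax":0,"ay":0,"az":0,"x":-31,"y":0,"z":22,"hand":1},{"ax":0,"ay":0,"az":0,"x":-31,"y":0,"z":22,"hand":1},{"ax":0,"ay":0,"az":0,"x":-31,"y":0,"z":20,"hand":1}]'
python3 -m inch '[{"ax":0,"ay":0,"az":0,"x":0,"y":0,"z":0,"hand":1},{"ax":0,"ay":0,"az":0,"x":0,"y":0,"z":0,"hand":1},{"ax":0,"ay":0,"az":0,"x":0,"y":0,"z":0,"hand":1}]'
python3 go.py .03 -.115 .145
python3 - <<'E'
from h import *
s=get_state();c=read_camera("wrist");cv2.imwrite("pics/w2.png",c["img"][:,:,::-1])
E
```

```text
time: 1.13
eef_pos: [0.3754, -0.4507, 0.2036]
tcp_rot: [0.494, -0.506, 0.506, -0.494]
contact_force: [0.6, -0.9, 0.0]
opening: -0.002
time: 1.55
eef_pos: [0.489, -0.298, 0.2037]
tcp_rot: [0.494, -0.505, 0.506, -0.494]
contact_force: [0.1, -0.4, 0.1]
opening: -0.001
time: 1.97
eef_pos: [0.6006, -0.1453, 0.2037]
tcp_rot: [0.494, -0.505, 0.506, -0.495]
contact_force: [0.5, -1.0, -0.1]
opening: -0.002
time: 2.22
eef_pos: [0.5994, -0.1472, 0.2033]
tcp_rot: [-0.495, 0.505, -0.505, 0.494]
contact_force: [0.1, 0.4, 0.2]
opening: 0.001
t 2.2167 pos [ 0.5994 -0.1472  0.2033] rack [ 0.0286 -0.1159] F [0.1396 0.3861 0.2344] open 0.001
turn [0.0006 0.0009 0.0004] shift now-axes mm [-0.9698 58.3231  1.4573] shift goal-axes mm [-0.9496 58.3243  1.421 ]
tool axes
 [[-0.0216 -0.0006  0.9998]
 [-0.9998 -0.0004 -0.0216]
 [ 0.0004 -1.     -0.0006]]
```

View pics/w2.png

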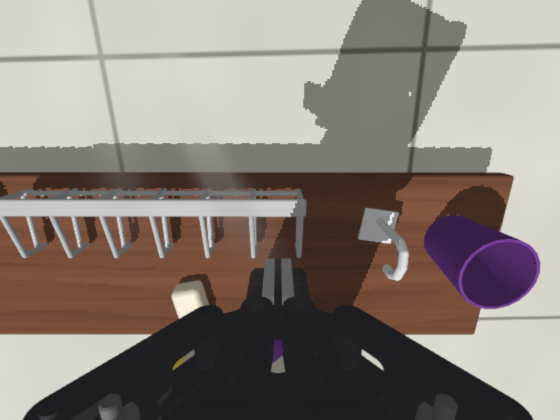

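Wrist view: the tips (277,262) lie between the two hook-side hoops (253 and 299), the rail's end is at u≈305, and the hook is at (380,225). I'll check the rail's position from here, then press.

```bash
python3 - <<'E'
from h import *; from go import rk
s=get_state();c=read_camera("wrist");T=wristT(c,s)
col=c["img"][:,230].astype(int);print(col[192:222].sum(1)//3)
for uv in [(230,199.5),(230,214.5),(305,206)]: print(uv,rk(cast(c,[uv],.12,T)[0]))
E
python3 -m inch '[{"ax":0,"ay":0,"az":0,"x":-1,"y":20,"z":1,"hand":1},{"ax":0,"ay":0,"az":0,"x":0,"y":20,"z":0,"hand":1},{"ax":0,"ay":0,"az":0,"x":0,"y":15,"z":0,"hand":1},{"ax":0,"ay":0,"az":0,"x":0,"y":5,"z":0,"hand":1},{"ax":0,"ay":0,"az":0,"x":0,"y":0,"z":0,"hand":1}]'
```

```text
[119 120 116 111 104 104 107 123 157 178 191 193 192 192 194 194 192 191
 190 191 191 193 193 183 134 108 104 104 102 101]
(230, 199.5) [ 0.0366 -0.0751]
(230, 214.5) [ 0.0227 -0.0744]
(305, 206) [ 0.0306 -0.1413]
time: 2.73
eef_pos: [0.599, -0.1469, 0.1416]
tcp_rot: [-0.494, 0.507, -0.505, 0.493]
contact_force: [0.1, 0.9, 0.6]
opening: -0.001
```

```bash
python3 -m inch '[{"ax":0,"ay":0,"az":0,"x":-1,"y":5,"z":1,"hand":1},{"ax":0,"ay":0,"az":0,"x":0,"y":4,"z":0,"hand":1},{"ax":0,"ay":0,"az":0,"x":0,"y":3,"z":0,"hand":1},{"ax":0,"ay":0,"az":0,"x":0,"y":1,"z":0,"hand":1},{"ax":0,"ay":0,"az":0,"x":0,"y":0,"z":0,"hand":1}]'
```

```text
time: 3.15
eef_pos: [0.6016, -0.1451, 0.1305]
tcp_rot: [0.494, -0.505, 0.506, -0.494]
contact_force: [0.6, 1.5, -0.2]
opening: 0.001
```

```bash
python3 -m inch '[{"ax":0,"ay":0,"az":0,"x":0,"y":1,"z":0,"hand":1},{"ax":0,"ay":0,"az":0,"x":0,"y":1,"z":0,"hand":1},{"ax":0,"ay":0,"az":0,"x":0,"y":0,"z":0,"hand":1},{"ax":0,"ay":0,"az":0,"x":0,"y":0,"z":0,"hand":1}]'
```

```text
time: 3.48
eef_pos: [0.6017, -0.1451, 0.1286]
tcp_rot: [0.494, -0.505, 0.506, -0.494]
contact_force: [0.3, 0.1, -0.2]
opening: -0.002
```

```bash
python3 -m inch '[{"ax":0,"ay":0,"az":0,"x":0,"y":1,"z":0,"hand":1},{"ax":0,"ay":0,"az":0,"x":0,"y":1,"z":0,"hand":1},{"ax":0,"ay":0,"az":0,"x":0,"y":0,"z":0,"hand":1},{"ax":0,"ay":0,"az":0,"x":0,"y":0,"z":0,"hand":1}]'; python3 go.py .03 -.115 .130
python3 - <<'E'
from h import *
s=get_state();c=read_camera("side");cv2.imwrite("pics/s1.png",cv2.resize(c["img"][100:260,200:360,::-1],None,fx=3,fy=3))
E
```

```text
time: 3.82
eef_pos: [0.6016, -0.1451, 0.1264]
tcp_rot: [-0.494, 0.506, -0.505, 0.494]
contact_force: [-1.0, -0.1, 0.2]
opening: 0.0
t 3.8167 pos [ 0.6016 -0.1451  0.1264] rack [ 0.0307 -0.1139] F [-0.9589 -0.0964  0.1767] open 0.0
turn [ 0.0002  0.0003 -0.0001] shift now-axes mm [ 1.1371 -3.6175 -0.7227] shift goal-axes mm [ 1.1377 -3.6175 -0.7216]
tool axes
 [[-0.0222 -0.0002  0.9998]
 [-0.9998  0.0001 -0.0222]
 [-0.0001 -1.     -0.0002]]
```

View pics/s1.png

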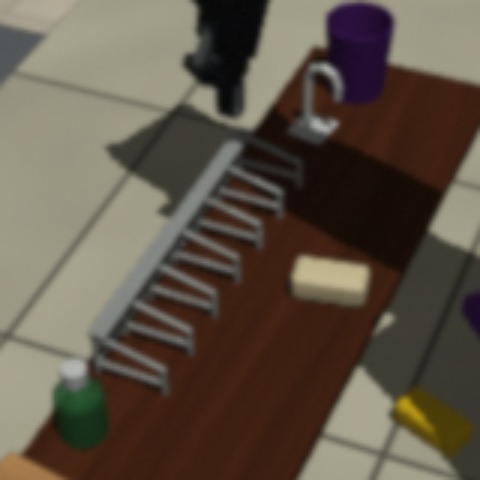

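```bash
python3 - <<'E'
from h import *; from go import w
def proj(c,P,T):
    p=np.linalg.inv(T)@np.r_[P,1];f=210/np.tan(np.radians(c["fov_y"])/2);return c["cx"]+f*p[0]/p[2],c["cy"]+f*p[1]/p[2]
s=get_state();c=read_camera("side");e=s["eef_pos"]
for d in (-.011,0,.011,.03,.05): print(d,"side",proj(c,e+[0,0,d],c["T"]))
print("rail -y end",proj(c,np.r_[w(.03,-.142),.12],c["T"]),"+y end",proj(c,np.r_[w(.03,.142),.12],c["T"]))
t=read_camera("top");print("top tip",proj(t,e-[0,0,.011],t["T"]))
k=read_camera("wrist");T=wristT(k,s)
for d in (-.011,0,.011,.03): print(d,"wrist",proj(k,e+[0,0,d],T))
a=cv2.resize(c["img"][90:190,210:330],(480,400));b=k["img"][140:340,160:400];b=cv2.resize(b,(480,400));x=cv2.resize(t["img"][120:200,320:416],(480,400))
cv2.imwrite("pics/m1.png",np.hstack([cv2.resize(a,(400,333)),cv2.resize(b,(400,333))])[:,:,::-1]);cv2.imwrite("pics/t1.png",x[:,:,::-1])
E
```

```text
-0.011 side (np.float64(277.2357988695302), np.float64(149.60710133384407))
0 side (np.float64(277.13481805312796), np.float64(146.3717322143745))
0.011 side (np.float64(277.032404609479), np.float64(143.09046251577573))
0.03 side (np.float64(276.8520439675825), np.float64(137.31180799554244))
0.05 side (np.float64(276.6572926851264), np.float64(131.07208536618782))
rail -y end (np.float64(281.7213142146669), np.float64(142.45125989062916)) +y end (np.float64(231.63861374767603), np.float64(211.45711301051625))
top tip (np.float64(363.5743847280077), np.float64(154.21795208161078))
-0.011 wrist (np.float64(277.15921432090926), np.float64(241.6714856711255))
0 wrist (np.float64(277.14738375671135), np.float64(248.83277558293696))
0.011 wrist (np.float64(277.13416197723194), np.float64(256.8361974331634))
0.03 wrist (np.float64(277.1072482201557), np.float64(273.1276619664477))
```

View pics/m1.png

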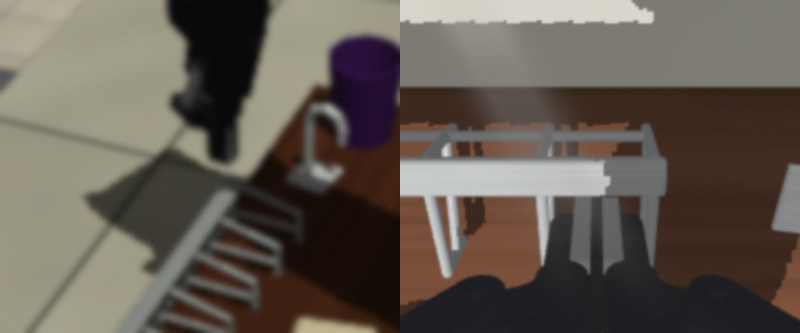

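Left (side): the fingertips are at about full (277,138), well above where the reported pose puts them, (277,150). Right (wrist): the tips sit in front of the rail and don't touch it. The reported height looks about 35 mm too low, so I'll check with the top view.

View pics/t1.png

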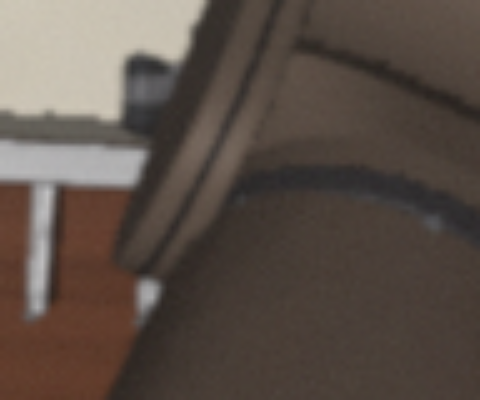

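```bash
python3 - <<'E'
from h import *
s=get_state();k=read_camera("wrist");g=cv2.cvtColor(k["img"],cv2.COLOR_RGB2GRAY).astype(int)
print(s["qpos"],s["eef_pos"],k["cx"],k["cy"]);print(k["T_tool_cam"].round(4))
# FK check: planar arm radius / yaw
e=s["eef_pos"];print(np.hypot(e[0],e[1]),np.arctan2(e[1],e[0]))
for u in (170,200,290,310): print(u,g[210:270,u])
for r in (245,): print(r,g[r,300:330])
E
```

```text
[-4.00510942e-01  2.36806931e-01  1.78344464e+00 -2.65792637e-05
  1.12131223e+00  1.19247791e+00] [ 0.60164043 -0.14516787  0.12654577] 277.54519139241523 213.4703424032592
[[ 1.000e+00  3.000e-04  7.000e-04  1.000e-04]
 [-6.000e-04 -3.181e-01  9.480e-01 -1.710e-01]
 [ 5.000e-04 -9.480e-01 -3.181e-01  8.070e-02]
 [ 0.000e+00  0.000e+00  0.000e+00  1.000e+00]]
0.618906229820059 -0.23676130213248697
170 [ 46  46  46  55  88  89  87  86  91 104 107 110 110 109 103  90  87  88
  89  89  88  87  89  91  98 112 143 168 186 199 200 200 200 200 201 204
 202 201 203 200 201 201 198 199 200 201 195 168 105  89  87  85  83  86
  86  88  89  89  87  87]
200 [ 48  48  49  50  48  50  54  55  77 103 108 113 111 107 100  56  46  48
  47  48  45  47  48  59  95 113 144 168 187 200 201 200 201 201 201 204
 203 201 202 199 198 199 198 199 200 200 196 160  75  43  43  42  42  42
  45  46  46  45  44  44]
290 [ 45  45  45  53  82  84  85  86  91 103 109 117 113 109 102  87  61  56
  55  58  56  49  48  60  96 104 108 110 110 111 111 111 109 109 110 112
 110 109 109 107 108 109 108 108 109 109 107  90  72  93  97  96  97  97
  97  97  98  98  98  99]
310 [ 45  44  44  47  49  60  75  90  91  93  95  96  96  96  96  97  97  97
  97  96  97  96  96  97  98 104 108 110 111 111 112 111 109 109 110 112
 109 108 109 108 108 109 108 107 108 109 109 103 105 105 106 106 107 105
 106 106 106 107 107 107]
245 [112 112 113 112 113 112 112 112 112 112 112 111 112 112 112 112 111 111
 107 101  62  50  50  49  49  50  49  49  49  49]
```

The top view shows the wrist hiding the fingers; only a finger or knuckle part at about full (350,138) is visible, so it doesn't help. Both the wrist and side views put the tips about 30 mm higher than stated, and no contact is felt. I'll go down gently by force.

```bash
for i in 1; do python3 -m inch '[{"ax":0,"ay":0,"az":0,"x":1,"y":3,"z":0,"hand":1},{"ax":0,"ay":0,"az":0,"x":0,"y":3,"z":0,"hand":1},{"ax":0,"ay":0,"az":0,"x":0,"y":3,"z":0,"hand":1},{"ax":0,"ay":0,"az":0,"x":0,"y":3,"z":0,"hand":1},{"ax":0,"ay":0,"az":0,"x":0,"y":0,"z":0,"hand":1}]'; done; python3 go.py .03 -.115 .1 | head -2
```

```text
time: 4.48
eef_pos: [0.6009, -0.1459, 0.1133]
tcp_rot: [-0.495, 0.506, -0.505, 0.494]
contact_force: [0.1, 0.9, 1.3]
opening: 0.001
t 4.4833 pos [ 0.6009 -0.1459  0.1133] rack [ 0.0301 -0.1146] F [0.0825 0.9072 1.2922] open 0.001
turn [ 0.0019  0.0003 -0.0007] shift now-axes mm [ 0.3671 13.2811 -0.0946] shift goal-axes mm [ 0.3576 13.2811 -0.1194]
```

```bash
python3 -m inch '[{"ax":0,"ay":0,"az":0,"x":0,"y":3,"z":0,"hand":1},{"ax":0,"ay":0,"az":0,"x":0,"y":2,"z":0,"hand":1},{"ax":0,"ay":0,"az":0,"x":0,"y":2,"z":0,"hand":1},{"ax":0,"ay":0,"az":0,"x":0,"y":2,"z":0,"hand":1},{"ax":0,"ay":0,"az":0,"x":0,"y":0,"z":0,"hand":1}]'; python3 - <<'E'
from h import *
s=get_state();c=read_camera("side");k=read_camera("wrist")
a=cv2.resize(c["img"][90:190,210:330],(480,400));b=cv2.resize(k["img"][140:340,160:400],(480,400))
cv2.imwrite("pics/m2.png",np.hstack([cv2.resize(a,(400,333)),cv2.resize(b,(400,333))])[:,:,::-1]);print(s["contact_force"])
E
```

```text
time: 4.9
eef_pos: [0.6013, -0.146, 0.1049]
tcp_rot: [-0.495, 0.506, -0.505, 0.494]
contact_force: [0.4, -0.1, -0.6]
opening: 0.003
[ 0.43118674 -0.12915853 -0.62441432]
```

View pics/m2.png

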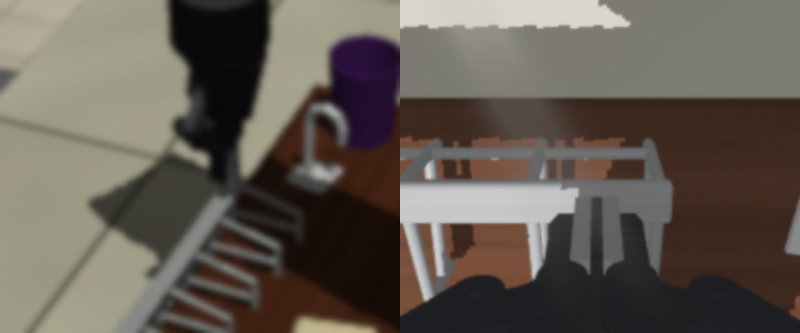

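The tips are now just above the rail: side (277,147), and in the wrist view the pad tips overlap the rail. I'll continue in small steps.

```bash
python3 -m inch '[{"ax":0,"ay":0,"az":0,"x":0,"y":1,"z":0,"hand":1},{"ax":0,"ay":0,"az":0,"x":0,"y":1,"z":0,"hand":1},{"ax":0,"ay":0,"az":0,"x":0,"y":0,"z":0,"hand":1}]'; python3 -m inch '[{"ax":0,"ay":0,"az":0,"x":0,"y":1,"z":0,"hand":1},{"ax":0,"ay":0,"az":0,"x":0,"y":1,"z":0,"hand":1},{"ax":0,"ay":0,"az":0,"x":0,"y":0,"z":0,"hand":1}]'
```

```text
time: 5.25
eef_pos: [0.6015, -0.1461, 0.1034]
tcp_rot: [-0.494, 0.506, -0.505, 0.494]
contact_force: [0.1, 0.3, 1.3]
opening: -0.001
time: 5.5
eef_pos: [0.6015, -0.1461, 0.1013]
tcp_rot: [-0.494, 0.506, -0.505, 0.494]
contact_force: [0.8, -0.9, 0.3]
opening: 0.003
```

```bash
python3 -m inch '[{"ax":0,"ay":0,"az":0,"x":0,"y":1,"z":0,"hand":1},{"ax":0,"ay":0,"az":0,"x":0,"y":1,"z":0,"hand":1},{"ax":0,"ay":0,"az":0,"x":0,"y":0,"z":0,"hand":1}]'
```

```text
time: 5.75
eef_pos: [0.6015, -0.1461, 0.0992]
tcp_rot: [-0.494, 0.506, -0.505, 0.494]
contact_force: [-0.4, -0.5, -1.4]
opening: -0.0
```

```bash
python3 -m inch '[{"ax":0,"ay":0,"az":0,"x":0,"y":1,"z":0,"hand":1},{"ax":0,"ay":0,"az":0,"x":0,"y":1,"z":0,"hand":1},{"ax":0,"ay":0,"az":0,"x":0,"y":0,"z":0,"hand":1}]'
```

```text
time: 6.0
eef_pos: [0.6014, -0.1461, 0.0972]
tcp_rot: [-0.494, 0.506, -0.505, 0.494]
contact_force: [-0.3, -0.1, 0.2]
opening: -0.003
```

```bash
python3 -m inch '[{"ax":0,"ay":0,"az":0,"x":0,"y":1,"z":0,"hand":1},{"ax":0,"ay":0,"az":0,"x":0,"y":1,"z":0,"hand":1},{"ax":0,"ay":0,"az":0,"x":0,"y":0,"z":0,"hand":1}]'
```

```text
time: 6.25
eef_pos: [0.6015, -0.1461, 0.0953]
tcp_rot: [-0.494, 0.506, -0.505, 0.494]
contact_force: [-0.1, 0.2, -0.1]
opening: -0.002
```

```bash
python3 -m inch '[{"ax":0,"ay":0,"az":0,"x":0,"y":1,"z":0,"hand":1},{"ax":0,"ay":0,"az":0,"x":0,"y":1,"z":0,"hand":1},{"ax":0,"ay":0,"az":0,"x":0,"y":0,"z":0,"hand":1}]'
```

```text
time: 6.5
eef_pos: [0.6015, -0.1461, 0.0932]
tcp_rot: [-0.494, 0.506, -0.505, 0.494]
contact_force: [-0.4, 0.8, 0.4]
opening: 0.001
```

```bash
python3 -m inch '[{"ax":0,"ay":0,"az":0,"x":0,"y":1,"z":0,"hand":1},{"ax":0,"ay":0,"az":0,"x":0,"y":1,"z":0,"hand":1},{"ax":0,"ay":0,"az":0,"x":0,"y":0,"z":0,"hand":1}]'; python3 - <<'E'
from h import *
s=get_state();c=read_camera("side");k=read_camera("wrist")
a=cv2.resize(c["img"][90:190,210:330],(480,400));b=cv2.resize(k["img"][140:340,160:400],(480,400))
cv2.imwrite("pics/m3.png",np.hstack([cv2.resize(a,(400,333)),cv2.resize(b,(400,333))])[:,:,::-1]);print(s["contact_force"],s["joint_efforts"])
g=cv2.cvtColor(k["img"],cv2.COLOR_RGB2GRAY).astype(int)
for u in (200,284,290,310): print(u,g[225:280,u])
E
```

```text
time: 6.75
eef_pos: [0.6018, -0.1462, 0.0923]
tcp_rot: [0.494, -0.505, 0.506, -0.494]
contact_force: [-1.7, 0.8, 3.9]
opening: 0.003
[-1.67016415  0.76284299  3.86129559] [-9.42319189e-02 -3.53560388e+01 -2.55636352e+01  2.57146661e-02
 -3.95192038e-01 -9.70685028e-05]
200 [ 46  45  46  45  46  54  82  86  85  86  87  96 105 108 110 112 109 107
 105  91  88  90  89  89  88  91  90  91  91  91  91  91  91  94 100 117
 141 162 177 190 199 201 201 200 200 200 201 204 202 199 200 199 196 198
 199]
284 [ 46  45  46  46  47  53  81  84  86  86  88  96 103 107 111 115 110 107
 104  94  92  88  64  60  60  62  62  57  55  55  56  55  60  83  97  97
  98  98  97  97  98  97  97  97  96  97  97  97  97  97  98  96  96  97
  97]
290 [ 45  45  47  45  53  81  84  84  85  85  84  90 102 107 112 115 109 108
 101  59  49  49  50  50  49  51  50  52  53  53  52  52  58  83  97  97
  98  98  97  98  98  98  98  96  96  97  97  97  96  96  97  97  96  96
  96]
310 [ 44  46  45  46  53  82  97  98  98  98  97  99 101  99  98  97  96  96
  97  96  95  98  98 100 101 105 106 107 107 107 108 108 107 100 101 105
 108 110 110 111 111 111 112 111 108 110 110 112 110 108 109 108 106 108
 108]
```

Contact: 3.9 N up at reported z 0.0923, with the commanded pose going deeper, so the tips are really 28 mm above the reported TCP. I'll press a little more, then take gaps 2 and 3 the same way (46 mm along tool −x).

```bash
python3 -m inch '[{"ax":0,"ay":0,"az":0,"x":0,"y":1,"z":0,"hand":1},{"ax":0,"ay":0,"az":0,"x":0,"y":0,"z":0,"hand":1}]'; python3 -m inch '[{"ax":0,"ay":0,"az":0,"x":0,"y":-14,"z":0,"hand":1},{"ax":0,"ay":0,"az":0,"x":-24,"y":0,"z":0,"hand":1},{"ax":0,"ay":0,"az":0,"x":-22,"y":0,"z":0,"hand":1},{"ax":0,"ay":0,"az":0,"x":0,"y":6,"z":0,"hand":1},{"ax":0,"ay":0,"az":0,"x":0,"y":4,"z":0,"hand":1}]'; python3 go.py .03 -.069 .091 | head -2
```

```text
time: 7.02
eef_pos: [0.6018, -0.1462, 0.0923]
tcp_rot: [0.495, -0.505, 0.505, -0.494]
contact_force: [-4.7, 1.5, 9.0]
opening: -0.004
time: 7.43
eef_pos: [0.6028, -0.0994, 0.0945]
tcp_rot: [0.495, -0.505, 0.505, -0.495]
contact_force: [-0.7, -0.3, -1.1]
opening: -0.004
t 7.4333 pos [ 0.6028 -0.0994  0.0945] rack [ 0.0309 -0.0682] F [-0.6941 -0.3447 -1.1225] open -0.004
turn [-0.0007  0.0022  0.0005] shift now-axes mm [ 0.8288  3.4531 -0.9239] shift goal-axes mm [ 0.8326  3.4534 -0.9196]
```

```bash
python3 -m inch '[{"ax":0,"ay":0,"az":0,"x":0,"y":2,"z":0,"hand":1},{"ax":0,"ay":0,"az":0,"x":0,"y":1.5,"z":0,"hand":1},{"ax":0,"ay":0,"az":0,"x":0,"y":1,"z":0,"hand":1},{"ax":0,"ay":0,"az":0,"x":0,"y":0,"z":0,"hand":1},{"ax":0,"ay":0,"az":0,"x":0,"y":0,"z":0,"hand":1}]'; python3 go.py .03 -.069 .091 | head -2
```

```text
time: 7.85
eef_pos: [0.6024, -0.1001, 0.0922]
tcp_rot: [-0.494, 0.507, -0.505, 0.494]
contact_force: [-5.1, 4.6, 11.3]
opening: 0.001
t 7.85 pos [ 0.6024 -0.1001  0.0922] rack [ 0.0305 -0.0689] F [-5.1463  4.5686 11.2855] open 0.001
turn [ 0.0019 -0.0008 -0.0021] shift now-axes mm [ 0.1527  1.2046 -0.5284] shift goal-axes mm [ 0.1498  1.2039 -0.5308]
```

```bash
python3 -m inch '[{"ax":0,"ay":0,"az":0,"x":0,"y":-14,"z":0,"hand":1},{"ax":0,"ay":0,"az":0,"x":-24,"y":0,"z":0,"hand":1},{"ax":0,"ay":0,"az":0,"x":-22,"y":0,"z":0,"hand":1},{"ax":0,"ay":0,"az":0,"x":0,"y":6,"z":0,"hand":1},{"ax":0,"ay":0,"az":0,"x":0,"y":4,"z":0,"hand":1}]';  python3 -m inch '[{"ax":0,"ay":0,"az":0,"x":0,"y":2,"z":0,"hand":1},{"ax":0,"ay":0,"az":0,"x":0,"y":1.5,"z":0,"hand":1},{"ax":0,"ay":0,"az":0,"x":0,"y":1,"z":0,"hand":1},{"ax":0,"ay":0,"az":0,"x":0,"y":0,"z":0,"hand":1},{"ax":0,"ay":0,"az":0,"x":0,"y":0,"z":0,"hand":1}]'; python3 go.py .03 -.023 .091 | head -2
```

```text
time: 8.27
eef_pos: [0.6038, -0.0544, 0.0939]
tcp_rot: [0.495, -0.505, 0.506, -0.495]
contact_force: [0.7, -1.0, 0.0]
opening: -0.002
time: 8.68
eef_pos: [0.6035, -0.0547, 0.0922]
tcp_rot: [-0.494, 0.507, -0.505, 0.494]
contact_force: [-7.0, 4.2, 13.3]
opening: 0.002
t 8.6833 pos [ 0.6035 -0.0547  0.0922] rack [ 0.0306 -0.0234] F [-6.9576  4.1978 13.2636] open 0.002
turn [ 0.0019 -0.001  -0.0014] shift now-axes mm [-0.4239  1.221  -0.6387] shift goal-axes mm [-0.4263  1.2192 -0.6406]
```

All three touches were felt (9, 11 and 13 N). Now I'll lift and move back towards the robot, behind the soap.

```bash
python3 -m inch '[{"ax":0,"ay":0,"az":0,"x":0,"y":-30,"z":0,"hand":1},{"ax":0,"ay":0,"az":0,"x":0,"y":-30,"z":0,"hand":1},{"ax":0,"ay":0,"az":0,"x":0,"y":0,"z":-35,"hand":1},{"ax":0,"ay":0,"az":0,"x":0,"y":0,"z":-35,"hand":1},{"ax":0,"ay":0,"az":0,"x":0,"y":0,"z":-35,"hand":1}]';  python3 -m inch '[{"ax":0,"ay":0,"az":0,"x":0,"y":0,"z":-35,"hand":1},{"ax":0,"ay":0,"az":0,"x":0,"y":0,"z":-35,"hand":1},{"ax":0,"ay":0,"az":0,"x":0,"y":0,"z":-12,"hand":1},{"ax":0,"ay":0,"az":0,"x":0,"y":0,"z":0,"hand":1},{"ax":0,"ay":0,"az":0,"x":0,"y":0,"z":0,"hand":1}]'; python3 go.py -.153 -.023 .09; python3 - <<'E'
from h import *; from go import rk
s=get_state();print(s["qpos"])
k=read_camera("wrist");e=s["eef_pos"].copy();s["eef_pos"]=e+[0,0,.0387];T=wristT(k,s)
hsv=cv2.cvtColor(k["img"],cv2.COLOR_RGB2HSV).astype(int);H,S,V=hsv[...,0],hsv[...,1],hsv[...,2]
c=big((V>110)&(S>20)&(S<110)&(H<35)&(H>12));print(cv2.boundingRect(c),cv2.contourArea(c))
P=cast(k,c[:,0],.096,T);Q=np.array([rk(p) for p in P]).astype(np.float32);print(cv2.minAreaRect(Q))
cv2.imwrite("pics/w3.png",k["img"][:,:,::-1])
E
```

```text
time: 9.1
eef_pos: [0.498, -0.0532, 0.1498]
tcp_rot: [0.494, -0.505, 0.506, -0.494]
contact_force: [-0.6, -0.1, -0.6]
opening: 0.003
time: 9.52
eef_pos: [0.4168, -0.051, 0.1497]
tcp_rot: [0.494, -0.505, 0.506, -0.494]
contact_force: [0.1, 0.2, 1.1]
opening: -0.003
t 9.5167 pos [ 0.4168 -0.051   0.1497] rack [-0.1561 -0.0239] F [0.0809 0.1546 1.1376] open -0.003
turn [-0.0013 -0.0016  0.0007] shift now-axes mm [-0.9598 59.7028  3.0425] shift goal-axes mm [-0.9147 59.6994  3.1225]
tool axes
 [[-0.0241  0.0013  0.9997]
 [-0.9997 -0.0007 -0.0241]
 [ 0.0007 -1.      0.0013]]
[-0.3643 -0.2556  2.2268 -0.0002  1.169   1.2307]
(244, 106, 55, 90) 3474.5
((-0.10819251835346222, -0.01931319385766983), (0.07378263771533966, 0.03689594939351082), 10.755985260009766)
```

View pics/w3.png

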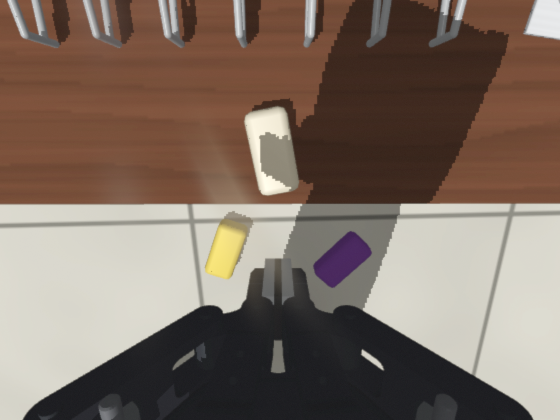

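The wrist view shows the soap at (272,150) in front of the hoops, its end leaning slightly; the tips are clear on the robot side. The soap's size fits the reported TCP height, so it's just the fingertips that are shorter than stated. I'll back off a little more, descend to tip z ≈ 0.079, and check before pushing.

```bash
python3 -m inch '[{"ax":0,"ay":0,"az":0,"x":0,"y":20,"z":-5,"hand":1},{"ax":0,"ay":0,"az":0,"x":0,"y":20,"z":0,"hand":1},{"ax":0,"ay":0,"az":0,"x":0,"y":0,"z":0,"hand":1}]'; python3 - <<'E'
from h import *; from go import rk
s=get_state();print(s["qpos"],s["eef_pos"],rk(s["eef_pos"]))
k=read_camera("wrist");T=wristT(k,s)
hsv=cv2.cvtColor(k["img"],cv2.COLOR_RGB2HSV).astype(int);H,S,V=hsv[...,0],hsv[...,1],hsv[...,2]
c=big((V>110)&(S>20)&(S<110)&(H<35)&(H>12));print(cv2.boundingRect(c),cv2.contourArea(c))
P=cast(k,c[:,0],.09,T);Q=np.array([rk(p) for p in P]).astype(np.float32);print(cv2.minAreaRect(Q),cv2.boxPoints(cv2.minAreaRect(Q)))
E
```

```text
time: 9.82
eef_pos: [0.4101, -0.0495, 0.1061]
tcp_rot: [-0.495, 0.508, -0.503, 0.493]
contact_force: [-0.6, 0.2, 0.1]
opening: -0.002
[-0.3668 -0.2074  2.2742 -0.0001  1.0818  1.2266] [ 0.4101 -0.0495  0.1061] [-0.1628 -0.0225]
(238, 92, 68, 111) 5357.0
((-0.10393434762954712, -0.019862787798047066), (0.06433680653572083, 0.032285816967487335), 10.694961547851562) [[-0.1385 -0.01  ]
 [-0.1325 -0.0417]
 [-0.0693 -0.0298]
 [-0.0753  0.002 ]]
```

```bash
python3 -m inch '[{"ax":0,"ay":0,"az":0,"x":0,"y":20,"z":0,"hand":1},{"ax":0,"ay":0,"az":0,"x":0,"y":20,"z":0,"hand":1},{"ax":0,"ay":0,"az":0,"x":0,"y":10,"z":0,"hand":1},{"ax":0,"ay":0,"az":0,"x":0,"y":5,"z":0,"hand":1},{"ax":0,"ay":0,"az":0,"x":0,"y":0,"z":0,"hand":1}]'; python3 go.py -.135 -.0235 .051
```

```text
time: 10.28
eef_pos: [0.4118, -0.0499, 0.0542]
tcp_rot: [-0.495, 0.506, -0.505, 0.494]
contact_force: [-0.8, -0.4, -0.0]
opening: -0.003
t 10.2833 pos [ 0.4118 -0.0499  0.0542] rack [-0.1612 -0.0229] F [-0.8071 -0.3915 -0.0115] open -0.003
turn [ 0.0014  0.0004 -0.0005] shift now-axes mm [ 0.5886  3.1296 26.1736] shift goal-axes mm [ 0.5771  3.1673 26.1693]
tool axes
 [[-0.0221 -0.0014  0.9998]
 [-0.9998  0.0006 -0.0221]
 [-0.0005 -1.     -0.0014]]
```

```bash
python3 -m inch '[{"ax":0,"ay":0,"az":0,"x":0.5,"y":3,"z":3,"hand":1},{"ax":0,"ay":0,"az":0,"x":0,"y":0,"z":4,"hand":1},{"ax":0,"ay":0,"az":0,"x":0,"y":0,"z":4,"hand":1},{"ax":0,"ay":0,"az":0,"x":0,"y":0,"z":4,"hand":1},{"ax":0,"ay":0,"az":0,"x":0,"y":0,"z":4,"hand":1}]'; python3 -m inch '[{"ax":0,"ay":0,"az":0,"x":0,"y":0,"z":4,"hand":1},{"ax":0,"ay":0,"az":0,"x":0,"y":0,"z":4,"hand":1},{"ax":0,"ay":0,"az":0,"x":0,"y":0,"z":4,"hand":1},{"ax":0,"ay":0,"az":0,"x":0,"y":0,"z":3,"hand":1},{"ax":0,"ay":0,"az":0,"x":0,"y":0,"z":0,"hand":1}]'; cat > soap.py <<'E'
from h import *; from go import rk
s=get_state();print("tcp rack",rk(s["eef_pos"]),s["eef_pos"][2],s["contact_force"])
for n in ("wrist","top","side"):
    k=read_camera(n);T=wristT(k,s) if n=="wrist" else k["T"]
    hsv=cv2.cvtColor(k["img"],cv2.COLOR_RGB2HSV).astype(int);H,S,V=hsv[...,0],hsv[...,1],hsv[...,2]
    m=(V>95)&(S>20)&(S<130)&(H<35)&(H>12)
    roi={"wrist":(200,0,350,300),"top":(285,140,345,242),"side":(250,150,340,215)}[n]
    try: c=big(m,roi)
    except ValueError: print(n,"none"); continue
    Q=np.array([rk(p) for p in cast(k,c[:,0],.09,T)]).astype(np.float32);r=cv2.minAreaRect(Q)
    print(n,cv2.boundingRect(c),"c",np.round(r[0],4),"size",np.round(r[1],4),"ang",r[2])
    if n=="wrist": cv2.imwrite("pics/%d.png"%(s["time"]*100),k["img"][:,:,::-1])
E
python3 soap.py; ls -t pics|head -1
```

```text
time: 10.7
eef_pos: [0.4316, -0.051, 0.0522]
tcp_rot: [0.494, -0.505, 0.506, -0.495]
contact_force: [0.2, 0.4, -0.4]
opening: -0.003
time: 11.12
eef_pos: [0.4464, -0.0513, 0.0517]
tcp_rot: [0.494, -0.505, 0.506, -0.495]
contact_force: [0.1, -0.3, 0.3]
opening: -0.001
tcp rack [-0.1265 -0.0235] 0.051660246549341246 [ 0.086  -0.2609  0.2801]
wrist (201, 124, 113, 142) c [-0.0845 -0.0148] size [0.0656 0.0468] ang 6.422880172729492
top (285, 140, 60, 5) c [ 0.0554 -0.0173] size [0.0083 0.1214] ang 3.2737438678741455
side (250, 150, 23, 32) c [ 0.0577 -0.0681] size [0.0618 0.1291] ang 27.235877990722656
1111.png
```

View pics/1111.png

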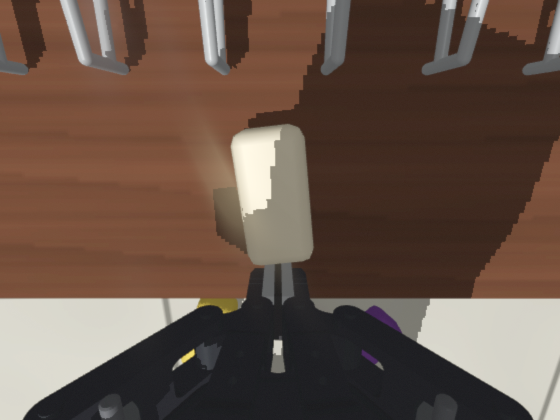

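The soap at (274,195) is turning straight as it's pushed, about 5° left to go. The gap's middle is u≈275 (hoops at 218 and 333). I'll keep pushing and tighten the colour mask.

```bash
sed -i 's/m=(V>95).*/m=(V>105)\&(S>20)\&(S<90)\&(H<35)\&(H>12)/' soap.py; python3 -m inch '[{"ax":0,"ay":0,"az":0,"x":0,"y":0,"z":4,"hand":1},{"ax":0,"ay":0,"az":0,"x":0,"y":0,"z":4,"hand":1},{"ax":0,"ay":0,"az":0,"x":0,"y":0,"z":4,"hand":1},{"ax":0,"ay":0,"az":0,"x":0,"y":0,"z":2,"hand":1},{"ax":0,"ay":0,"az":0,"x":0,"y":0,"z":0,"hand":1}]'; python3 soap.py; ls -t pics|head -1
```

```text
time: 11.68
eef_pos: [0.4604, -0.0516, 0.0517]
tcp_rot: [0.494, -0.505, 0.506, -0.495]
contact_force: [-0.3, 0.5, -0.1]
opening: -0.002
tcp rack [-0.1125 -0.0236] 0.05170750275027415 [-0.2683  0.5265 -0.1067]
wrist (218, 126, 96, 139) c [-0.0704 -0.0185] size [0.0655 0.0429] ang 3.40580677986145
top (285, 140, 60, 5) c [ 0.0554 -0.0173] size [0.0083 0.1214] ang 3.2737438678741455
side (250, 150, 23, 32) c [ 0.0577 -0.0681] size [0.0618 0.1291] ang 27.235877990722656
1168.png
```

```bash
python3 - <<'E'
import cv2
i=cv2.cvtColor(cv2.imread("pics/1168.png"),cv2.COLOR_BGR2HSV)
for r in (150,220): print(r,[(u,*map(int,i[r,u])) for u in range(205,325,6)])
E
```

```text
150 [(205, 12, 112, 134), (211, 12, 108, 137), (217, 13, 103, 138), (223, 12, 115, 133), (229, 11, 125, 129), (235, 10, 128, 126), (241, 21, 31, 233), (247, 22, 27, 250), (253, 25, 23, 255), (259, 23, 25, 255), (265, 22, 26, 254), (271, 22, 26, 252), (277, 22, 40, 148), (283, 22, 40, 148), (289, 22, 38, 148), (295, 22, 40, 148), (301, 23, 38, 146), (307, 23, 40, 140), (313, 10, 120, 68), (319, 10, 131, 64)]
220 [(205, 11, 134, 124), (211, 11, 127, 124), (217, 13, 112, 80), (223, 14, 99, 93), (229, 16, 92, 105), (235, 17, 86, 110), (241, 17, 81, 113), (247, 20, 48, 149), (253, 20, 46, 154), (259, 22, 43, 153), (265, 22, 42, 150), (271, 21, 41, 148), (277, 22, 40, 147), (283, 22, 40, 146), (289, 22, 40, 146), (295, 22, 40, 146), (301, 22, 40, 145), (307, 22, 40, 141), (313, 20, 52, 112), (319, 9, 126, 65)]
```

```bash
sed -i 's/m=(V>105).*/m=(V>105)\&(S>15)\&(S<62)\&(H<35)\&(H>15)/' soap.py; sed -i 's/("wrist","top","side")/("wrist",)/' soap.py; python3 soap.py
```

```text
tcp rack [-0.1132 -0.0234] 0.05148309015076185 [ 0.9424  0.6568 -0.0196]
wrist (238, 124, 77, 141) c [-0.0701 -0.0238] size [0.0655 0.0321] ang 3.405721664428711
```

```bash
python3 -m inch '[{"ax":0,"ay":0,"az":0,"x":0,"y":0,"z":4,"hand":1},{"ax":0,"ay":0,"az":0,"x":0,"y":0,"z":4,"hand":1},{"ax":0,"ay":0,"az":0,"x":0,"y":0,"z":4,"hand":1},{"ax":0,"ay":0,"az":0,"x":0,"y":0,"z":4,"hand":1},{"ax":0,"ay":0,"az":0,"x":0,"y":0,"z":4,"hand":1}]'; python3 soap.py
```

```text
time: 12.3
eef_pos: [0.4802, -0.052, 0.0516]
tcp_rot: [0.494, -0.505, 0.506, -0.494]
contact_force: [-0.0, -0.1, 0.6]
opening: -0.0
tcp rack [-0.0927 -0.0235] 0.05158352662060392 [-0.0051 -0.0645  0.5583]
wrist (246, 128, 75, 139) c [-0.051  -0.0258] size [0.0323 0.0659] ang 89.76399993896484
```

```bash
python3 -m inch '[{"ax":0,"ay":0,"az":0,"x":0,"y":0,"z":4,"hand":1},{"ax":0,"ay":0,"az":0,"x":0,"y":0,"z":4,"hand":1},{"ax":0,"ay":0,"az":0,"x":0,"y":0,"z":4,"hand":1},{"ax":0,"ay":0,"az":0,"x":0,"y":0,"z":4,"hand":1},{"ax":0,"ay":0,"az":0,"x":0,"y":0,"z":4,"hand":1}]'; python3 soap.py
```

```text
time: 12.77
eef_pos: [0.5001, -0.0524, 0.0515]
tcp_rot: [-0.494, 0.506, -0.506, 0.494]
contact_force: [0.3, -0.2, -0.1]
opening: 0.001
tcp rack [-0.0728 -0.0234] 0.051499899739736475 [ 0.3213 -0.2385 -0.0952]
wrist (246, 128, 74, 138) c [-0.0308 -0.0257] size [0.0325 0.0653] ang 89.7149429321289
```

Aligned (0.3°), at y = −25.7 mm in the gap. About 31 mm remain, watching the force.

```bash
python3 -m inch '[{"ax":0,"ay":0,"az":0,"x":0,"y":0,"z":4,"hand":1},{"ax":0,"ay":0,"az":0,"x":0,"y":0,"z":4,"hand":1},{"ax":0,"ay":0,"az":0,"x":0,"y":0,"z":4,"hand":1},{"ax":0,"ay":0,"az":0,"x":0,"y":0,"z":4,"hand":1},{"ax":0,"ay":0,"az":0,"x":0,"y":0,"z":4,"hand":1}]'; python3 soap.py
```

```text
time: 13.23
eef_pos: [0.5201, -0.0528, 0.0515]
tcp_rot: [0.494, -0.506, 0.506, -0.494]
contact_force: [-0.1, -0.8, 0.4]
opening: 0.004
tcp rack [-0.0528 -0.0234] 0.05153515321544376 [-0.1458 -0.7515  0.4491]
wrist (224, 134, 96, 132) c [-0.0121 -0.0204] size [0.0627 0.043 ] ang 0.03904736414551735
```

```bash
python3 -m inch '[{"ax":0,"ay":0,"az":0,"x":0,"y":0,"z":3,"hand":1},{"ax":0,"ay":0,"az":0,"x":0,"y":0,"z":3,"hand":1},{"ax":0,"ay":0,"az":0,"x":0,"y":0,"z":2,"hand":1},{"ax":0,"ay":0,"az":0,"x":0,"y":0,"z":1,"hand":1},{"ax":0,"ay":0,"az":0,"x":0,"y":0,"z":0,"hand":1}]'; python3 soap.py
```

```text
time: 13.7
eef_pos: [0.5289, -0.0531, 0.0516]
tcp_rot: [0.494, -0.505, 0.506, -0.494]
contact_force: [1.3, 0.0, -1.1]
opening: -0.001
tcp rack [-0.0439 -0.0234] 0.05158918616375129 [ 1.3419  0.0216 -1.1333]
wrist (225, 160, 94, 106) c [-0.0088 -0.0204] size [0.0517 0.0426] ang 0.037017252296209335
```

```bash
python3 -m inch '[{"ax":0,"ay":0,"az":0,"x":0,"y":0,"z":1,"hand":1},{"ax":0,"ay":0,"az":0,"x":0,"y":0,"z":1,"hand":1},{"ax":0,"ay":0,"az":0,"x":0,"y":0,"z":0,"hand":1}]'
```

```text
time: 14.0
eef_pos: [0.53, -0.053, 0.0514]
tcp_rot: [-0.495, 0.506, -0.505, 0.494]
contact_force: [-2.1, -0.9, 1.3]
opening: 0.004
```

```bash
python3 -m inch '[{"ax":0,"ay":0,"az":0,"x":0,"y":0,"z":1,"hand":1},{"ax":0,"ay":0,"az":0,"x":0,"y":0,"z":0,"hand":1},{"ax":0,"ay":0,"az":0,"x":0,"y":0,"z":0,"hand":1}]'; python3 soap.py; ls -t pics|head -1
```

```text
time: 14.25
eef_pos: [0.5299, -0.0529, 0.0513]
tcp_rot: [-0.496, 0.507, -0.504, 0.493]
contact_force: [-5.1, -0.5, 3.8]
opening: -0.002
tcp rack [-0.043  -0.0233] 0.051313547276618396 [-5.0592 -0.5442  3.8451]
wrist (227, 164, 92, 103) c [-0.0086 -0.0209] size [0.0504 0.0417] ang 0.32498180866241455
1425.png
```

It stopped against the back bar at 5 N with the TCP at rack x = −43 mm, as expected. Now I'll retract and check.

```bash
python3 -m inch '[{"ax":0,"ay":0,"az":0,"x":0,"y":0,"z":-5,"hand":1},{"ax":0,"ay":0,"az":0,"x":0,"y":0,"z":-15,"hand":1},{"ax":0,"ay":0,"az":0,"x":0,"y":0,"z":-20,"hand":1},{"ax":0,"ay":0,"az":0,"x":0,"y":-30,"z":0,"hand":1},{"ax":0,"ay":0,"az":0,"x":0,"y":-30,"z":0,"hand":1}]'; python3 -m inch '[{"ax":0,"ay":0,"az":0,"x":0,"y":-30,"z":0,"hand":1},{"ax":0,"ay":0,"az":0,"x":0,"y":-20,"z":-10,"hand":1},{"ax":0,"ay":0,"az":0,"x":0,"y":0,"z":-30,"hand":1},{"ax":0,"ay":0,"az":0,"x":0,"y":0,"z":0,"hand":1},{"ax":0,"ay":0,"az":0,"x":0,"y":0,"z":0,"hand":1}]'; python3 soap.py
python3 - <<'E'
from h import *; from go import rk
s=get_state();c=read_camera("top");sd=read_camera("side")
w=cv2.imread(f"pics/{int(s['time']*100)}.png")
import glob,os
if w is None: w=cv2.imread(max(glob.glob("pics/1[0-9]*.png"),key=os.path.getmtime))
a=cv2.resize(sd["img"][110:300,180:340,::-1],(400,475));cv2.imwrite("pics/fin.png",np.hstack([a,cv2.resize(w[0:332,140:420],(400,475))]))
E
```

```text
time: 14.72
eef_pos: [0.4886, -0.0513, 0.1094]
tcp_rot: [-0.495, 0.507, -0.504, 0.493]
contact_force: [0.6, -1.9, 0.6]
opening: 0.004
time: 15.13
eef_pos: [0.4512, -0.0512, 0.1616]
tcp_rot: [0.494, -0.505, 0.506, -0.495]
contact_force: [-0.7, -0.2, -0.7]
opening: 0.001
tcp rack [-0.1217 -0.0233] 0.16161412462043873 [-0.734  -0.2019 -0.7462]
wrist (200, 235, 150, 65) c [-0.1746 -0.0191] size [0.1365 0.0651] ang 89.99679565429688[ WARN:0@2.297] global loadsave.cpp:275 findDecoder imread_('pics/1518.png'): can't open/read file: check file path/integrity
```

View pics/fin.png

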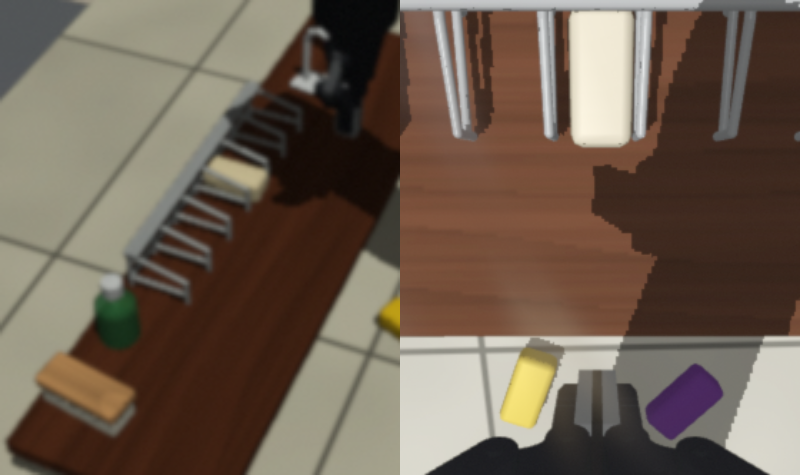

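In the side view the soap has three hoops on its hook side and four on the other, so it's in the third gap; bottle and brush are in place. In the wrist view its near end is just ahead of the hoops. One numeric check follows before handing in.

```bash
python3 - <<'E'
from h import *; from go import rk
s=get_state();k=read_camera("wrist");T=wristT(k,s)
h=cv2.cvtColor(k["img"],cv2.COLOR_RGB2HSV).astype(int);m=(h[...,2]>105)&(h[...,1]>15)&(h[...,1]<62)&(h[...,0]<35)&(h[...,0]>15)
c=big(m,(240,8,320,150));Q=np.array([rk(p) for p in cast(k,c[:,0],.09,T)]).astype(np.float32)
print("near end x",Q[:,0].min(),cv2.minAreaRect(Q))
c=read_camera("top");h=cv2.cvtColor(c["img"],cv2.COLOR_RGB2HSV).astype(int)
p=big((h[...,0]>125)&(h[...,0]<160)&(h[...,1]>100),(430,150,500,215));print("cup box now",cv2.boundingRect(p))
i=cv2.cvtColor(cv2.imread("pics/top0.png"),cv2.COLOR_BGR2HSV).astype(int)
p=big((i[...,0]>125)&(i[...,0]<160)&(i[...,1]>100),(430,150,500,215));print("cup box start",cv2.boundingRect(p))
sign_off()
E
```

```text
near end x -0.03292074 ((-0.0023185107856988907, -0.025714406743645668), (0.061191391199827194, 0.032223109155893326), 0.037587106227874756)
cup box now (436, 165, 45, 35)
cup box start (436, 165, 45, 35)
the job is handed in; nothing more can be done
```

The soap is fully home in the third gap from the hook (rack y = −23 mm), and I handed the job in. The sign-off gives no verdict, so this rests on my own checks.

**What I did:** With the fingers shut I pressed the rail over gaps 1, 2 and 3 from the hook end, feeling about 9, 11 and 13 N. Then I pushed the soap straight in along the plank until it stopped against the back bar at about 5 N, and drew the arm back.

**Last checks:**
- **Soap:** its near end is at rack x ≈ −33 mm against −32 mm expected, so its centre is about 1 mm short of home. It sits about 2.7 mm off the gap's middle and is turned less than 0.01 rad.
- **Third gap:** the side view shows three hoops on the hook side of the soap and four on the other.
- **Cup, bottle and brush:** the cup's outline in the top view is the same as at the start. The bottle and brush I checked by eye only; both look in place.

**What disagreed:**
- **Fingertips:** they are about 28 mm short of the TCP as reported, not 11 mm ahead of it as stated. I felt for the first rail touch by force and set the push height from it.
- **Refused calls:** my first set of moves was refused because rows had missing keys; nothing moved.
- **Soap length:** the last picture cut off the soap's far end (61 of 64 mm visible), so I took its position from the near end.

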